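Tighten the shelf clamp with the hex key

ROBOT

A 6-joint arm with a two-finger parallel gripper is mounted at the origin on the work surface. World frame = base frame: x ahead of the robot, y to its left, z up, the work surface at z = 0. Lengths are in mm, angles in rad, forces in N, time in s.
With the tool pointing down it reaches from about 300 to 775 mm from the base axis. Payload 14.6 kg.
Tool frame: the origin (TCP) lies midway between the tips of the shut fingers; the grasp point (between the pads) lies 19 mm behind it; z points along the fingers, y is the line along which they close (so a half turn about z gives the same grasp; the last joint's range is limited). The gripper opens to 94 mm and grips with 3 to 60 N. Pads are 16 mm wide; open, the fingers measure 119 mm over their backs; the gripper's body (75 mm by 177 mm) begins 78 mm behind the grasp point.
Start: joints at [-1.351, 0.3, 1.521, -0, 1.321, -0.067], TCP at [155.58, -527.527, 205.446] pointing down, gripper open.
Joint ranges: [-3.03, 3.03], [-0.79, 2.21], [0.23, 2.52], [-1.04, 4.18], [0, 3.07], [-2.55, 2.55]. Speed limits (rad/s): [2.22, 2.22, 2.57, 3.14, 3.14, 3.14].

INTERFACE

Orientations are given as [roll, pitch, yaw] about the fixed x, y, z axes, in that order (R = Rz(yaw) Ry(pitch) Rx(roll)).
In Python, from cell import manip, camera gives the robot as it stands.
- The arm moves only by the tool move_arm, never from a script. Its arguments are lists of equal length, an entry for each row: "dp": the shift along the world's x, y, z in mm, a list of three; "rotation": the turn, a rotation vector about the world's x, y, z in rad, a list of three; "hand": the opening, from 0 (shut) to 1 (fully open). A call has 1 to 10 rows; each row shifts and turns the commanded pose from where the row before left it; what a row does not reach is not made up. A row lasts 1/8 s, in which the tool goes at most 62.5 mm and 10.7 degrees, less where a joint would pass 70% of its speed; a pose out of reach is approached as far as the arm can. A call with a gripper value outside its range is refused whole. The fingers move at their own pace and stop on an object; "newtons" is the grip in N (left out, the last holds). Time passes only in rows, so rows that do not move let the fingers close. It gives the time, the measured TCP pose, the force, the opening and the grip force at its end, in the units of the state.
- manip.read_state(): the state, without advancing time (a new reading comes with each control period).
- camera(name): name is "scene" or "side" or "wrist"; returns a dict with "image" (400x640x3 uint8, red, green, blue), "fx", "fy", "cx", "cy" (pixels), "R" (3x3) and "t" (3): a world point X has camera coordinates R X + t; the wrist camera has in their place "mount" (4x4, takes a point from camera to tool coordinates, whose origin is the TCP and whose axes are the flange's). Camera axes: x right, y down, z forward; pixel columns grow to the right and rows downward; lengths in mm; the calibration is good to about 2 mm. A picture is of the moment at which its call begins: read the wrist's pose just before it. There is no depth.
- manip.sign_off(): hands the job in; it is judged then, once.
The state is a dict: "clock": time; "joints": joint angles; "qd": joint speeds; "effort": joint torques, N m; "eef_pos": TCP position; "eef_rot": TCP orientation; "wrist_force": force on the tool from outside, world axes, zero at the start; "moment": the same for the moment, N m; "finger_gap": finger opening in mm; "finger_force": force on a finger pad.
Only numpy, scipy, OpenCV 4.12 (cv2) and the standard library are available. Lean on these libraries where they do the work, as an engineer would, in place of code of your own. Each camera call takes 0.05 s, during which the arm holds its last target. There are 200 camera calls.

TASK

Tighten the clamp screw that holds the shelf upright: take the 24 mm hex key from the stand, feel for the hex socket at the bottom of the slot in the clamp (the screw can sit anywhere along the slot), push the key fully in and turn it clockwise, regrasping as you go, until the screw comes up against its stop. Then stand the key back in the empty hole of the stand and let go; leave the other keys and the other things on the bench alone.

Things in the scene. Friction and masses are not known exactly. Their poses are not given: they have to be found in the camera images.
- hex_key: The hex key, 126 mm tall, about 0.3 kg, upright in one of the stand's holes (which varies). Origin: middle of its lower tip, z up along the key. From the tip: a round nose 8 mm long (diameter 16 mm at the tip, widening to 24 mm 6 mm up), a steel hexagonal shaft 24 mm across flats up to 80 mm, then a square grip. Two flats look along its +-x.
- key_grip (a point): Middle of the hex key's black plastic grip, 103 mm above its tip, axes of the key. The grip is 30 x 30 mm square, 80 to 126 mm above the tip; its faces look along the key's +-x and +-y. At the start the faces are within 0.15 rad of the stand's x and y.
- shelf_clamp: The clamp, fixed: a grey block 100 (x) by 150 (y) by 40 mm high with a lengthwise slot in its top. A dark steel upright, 150 mm high, stands 87 to 134 mm from the block's centre on its -x side; a steel jaw (top 56 mm high) closes towards it as the screw is tightened. Origin: on the bench below the middle of the slot; x points away from the upright, y along the slot.
- slot (a point): Middle of the slot's mouth, 40 mm above the bench, axes of the clamp. Slot 32 mm wide (x), 74 long (y), 12 deep; a hex socket in its floor: 26 mm across flats, 20 mm deep, centred at x = 0 and an unmeasured place up to 18 mm either way in y: feel for it. Key tip below the mouth: 12 mm on the floor, up to 20 with only the nose in (hexagons not in line), 32 fully in.
- clamp_screw (a joint): Angle of the clamp screw (rad), grows clockwise from above (tightening). Starts at 0.6 to 1.5; hard stop at 5.0, tight within 0.2 of it. At 0 two flats of its socket look along the clamp's +-x; they turn with the screw. The key has about 0.17 rad play either way. Steady friction 0.12 N m; it stays where left.
- key_stand: Fixed light wooden stand, 75 (x) by 260 (y) by 40 mm high, with three round holes in a row, 34 mm in diameter, right through to the bench. Origin: on the bench under the middle hole; y runs along the row. Keys stand in it with their tips on the bench, upright at the start; one let go of carelessly can lean about 14 degrees.
- stand_hole0 (a point): Bench-level centre of the stand's hole at y = -85 mm; axes of the stand.
- stand_hole1 (a point): Bench-level centre of the stand's middle hole.
- stand_hole2 (a point): Bench-level centre of the stand's hole at y = +85 mm.
- thin_key: A similar key with a thinner hexagonal shaft, 14 mm across flats, and a 20 mm square grip, also 126 mm tall; stands in another hole. Too thin for this screw. Origin: its lower tip.
- round_key: A similar tool, 126 mm tall, with a round shaft of 26 mm and a round grip of 38 mm diameter; stands in the remaining hole. It cannot turn the screw. Origin: its lower tip.
- tape_roll: Bystander: a cardboard roll lying flat, 90 mm in diameter, 48 mm high. Origin: centre of its underside.
- mug: Bystander: a white mug 90 mm high, 76 mm in diameter. Origin: centre of its underside.
- shelf_clip: Bystander: a small steel angle, 70 x 50 mm, 40 mm high, on the bench. Origin: centre of its underside.
There are look-alikes about, which are no part of the job. What is shaped like the hex_key but orange is not meant.

How it is judged (in metres and radians):
On the way, in this order (a step that is already met when the one before it is completed fails the run):
1. the hex key is in the socket: its tip at least 26 mm below the slot's mouth, within 5 mm of the slot's middle line (z of hex_key in the frame of slot below -0.026 m and x of hex_key in the frame of slot between -0.005 and 0.005 m and y of hex_key in the frame of slot between -0.025 and 0.025 m), for 0.1 s.
2. the screw is tight (within 0.2 rad of its stop at 5.0) (value of joint clamp_screw above 4.8 rad), for 0.1 s.
At the end, for the whole second after the job is handed in: The clamp screw is within 0.2 rad of its stop (joint above 4.8), and the hex key stands released and at rest in a hole of the stand: tip within 12 mm of the hole's centre and within 6 mm of the bench, leaning less than 0.3 rad (value of joint clamp_screw above 4.8 rad and (horizontal distance between hex_key and stand_hole0 below 0.012 m or horizontal distance between hex_key and stand_hole1 below 0.012 m or horizontal distance between hex_key and stand_hole2 below 0.012 m) and height (world z) of hex_key below 0.006 m and angle between hex_key's own z axis and vertical below 0.3 rad and linear speed of hex_key below 0.02 m/s); the robot touches nothing.
It fails at once if another key, or a bystander, is moved by more than 30 mm (distance of any of thin_key, round_key, tape_roll, mug, shelf_clip from where it was at the start of the episode above 0.03 m).
It also fails if it takes over 67 s, if anything falls off the work surface, if the arm or the gripper's body presses on something with over 40 N, if the wrist force passes 120 N, or if a joint passes its speed limit or range.

## Working session

There is one attempt and no reset: what is moved stays moved. The work goes in short steps, Python scripts to look and compute and a tool call to move; the robot and the scene stay as the last step left them, time stands still between calls to the robot, and variables do not carry over. Pictures are saved under pics/ and viewed, at most 10 in all, crops included, and the job is handed in when it is done.

Besides the shell and the picture viewer there is one more tool, called after ">>>" as name(argument=value, ...), one argument or row to a line, values as JSON. move_arm: Moves the arm, as the interface text tells. Its arguments: {"type":"object","properties":{"dp":{"type":"array","items":{"type":"array","items":{"type":"number"}}},"rotation":{"type":"array","items":{"type":"array","items":{"type":"number"}}},"hand":{"type":"array","items":{"type":"number"}},"newtons":{"type":"number"}},"required":["dp","rotation","hand"]}

```bash
mkdir -p pics; cat > h.py <<'E'
import numpy as np, cv2
from cell import manip, camera
def save(c,n): cv2.imwrite('pics/'+n+'.png',cv2.cvtColor(c['image'],cv2.COLOR_RGB2BGR))
def ray(c,u,v,z):
    R=np.array(c['R']);t=np.array(c['t']);o=-R.T@t
    d=R.T@np.array([(u-c['cx'])/c['fx'],(v-c['cy'])/c['fy'],1]);return o+d*(z-o[2])/d[2]
def proj(c,X):
    p=np.array(c['R'])@np.array(X,float)+np.array(c['t']);return np.array([c['fx']*p[0]/p[2]+c['cx'],c['fy']*p[1]/p[2]+c['cy']])
E
python3 - <<'E'
from h import *
import pickle
for n in('scene','side'):
    c=camera(n);pickle.dump(c,open(n+'.pkl','wb'));save(c,n)
    print(n,-np.array(c['R']).T@np.array(c['t']),c['fx'])
s=manip.read_state();print(s)
E
```

```text
scene [1140.01890307  231.34398924  893.3663393 ] 406.66742125917364
side [ 881.08262822 -649.19260094  683.98150866] 435.1353150996449
{'clock': 0.1, 'joints': array([-1.35056552e+00,  3.00366368e-01,  1.52151431e+00, -1.60898928e-06,
        1.32069976e+00, -6.66296708e-02]), 'qd': array([ 3.71833744e-04, -1.05025381e-03, -1.38710491e-03,  1.60356405e-05,
        1.85768228e-03,  7.01636254e-04]), 'effort': array([ 3.03173416e-03, -5.32634676e+01, -3.53281689e+01,  7.09908432e-02,
        2.34965107e-02, -5.75874128e-05]), 'eef_pos': array([ 155.5483563 , -527.30263825,  204.97202522]), 'eef_rot': array([-3.14060696e+00, -6.42118936e-05,  2.86860850e-01]), 'wrist_force': array([ 0.13445072,  0.39219997, -0.50723583]), 'moment': array([0.03386816, 0.0659247 , 0.02112491]), 'finger_force': 0.0, 'finger_gap': 94.09418237127295}
```

View pics/scene.png

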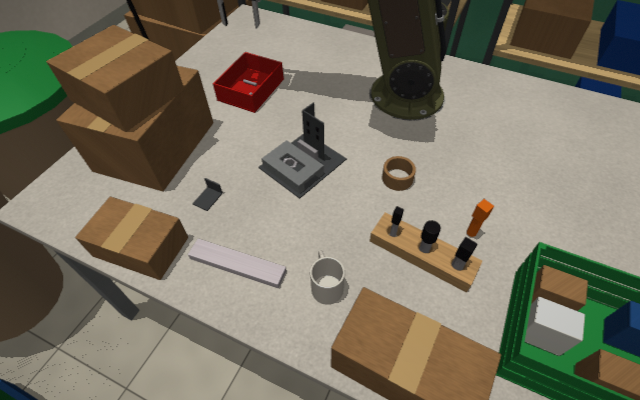

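View pics/side.png

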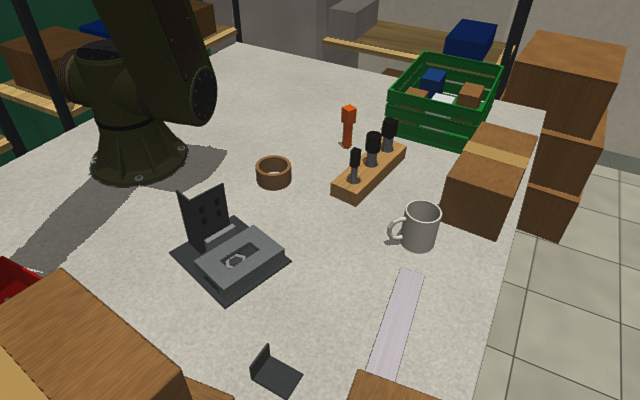

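Scene candidates are (398,217), the thin key; (431,233), a round grip; (465,250), a thick black square grip; and (482,215), the orange look-alike. The one at (465,250) fits hex_key, so I'll confirm it in an enlarged composite crop.

```bash
python3 - <<'E'
from h import *
a=cv2.imread('pics/scene.png');b=cv2.imread('pics/side.png')
f=lambda im,x,y:cv2.resize(im[y:y+75,x:x+100],(400,300),interpolation=cv2.INTER_CUBIC)
cv2.imwrite('pics/comp.png',np.vstack([np.hstack([f(a,400,215),f(b,325,110)]),np.hstack([f(a,255,120),f(b,195,215)])]))
E
```

```text
(no output)
```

View pics/comp.png

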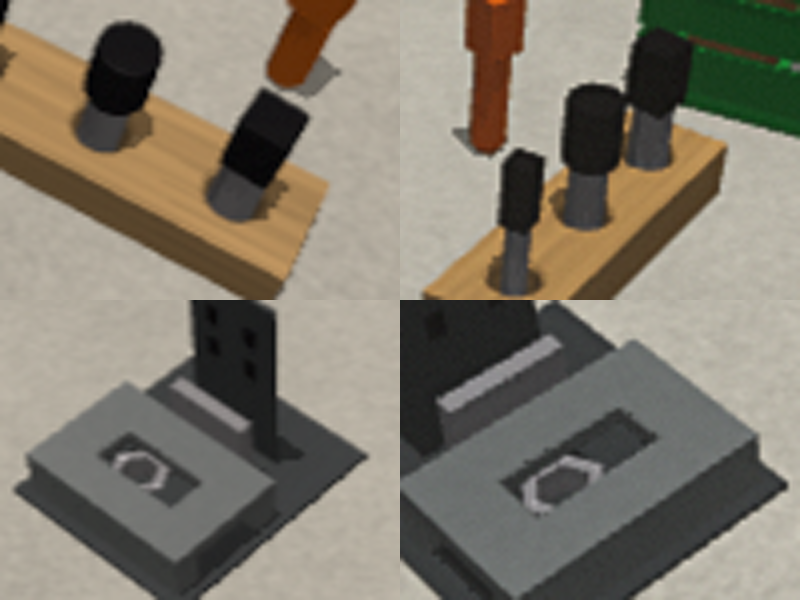

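The crop confirms it: the key at scene (465,250) is black with a square thick grip and a hex shaft. The socket ring shows in the slot at scene (290,162) and side (235,261). Next I'll fit the poses.

```bash
python3 - <<'E'
from h import *
import pickle
from scipy.optimize import least_squares
C={n:pickle.load(open(n+'.pkl','rb')) for n in('scene','side')}
def fit(obs,x0):
    def P(p,l):
        c,s=np.cos(p[2]),np.sin(p[2]);return [p[0]+c*l[0]-s*l[1],p[1]+s*l[0]+c*l[1],l[2]]
    f=lambda p:np.concatenate([proj(C[n],P(p,l))-uv for n,l,uv in obs])
    r=least_squares(f,x0,x_scale=[10,10,.1],loss='soft_l1');print(r.x,np.round(r.fun,1));return r.x,P
a,b=50,75
for u in [(262,159.5),(286.75,140.5),(323.5,166.75),(299.5,186)]:print(ray(C['scene'],*u,40)[:2])
print('stand',[ray(C['scene'],*u,40)[:2].round() for u in[(382,214),(482,261),(470.75,283),(371,232)]],ray(C['side'],406,147.5,40)[:2], ray(C['side'],332,183,40)[:2])
# y = z x x ; figure x dir: away from upright
q=np.array([ray(C['scene'],*u,40)[:2] for u in [(262,159.5),(286.75,140.5),(323.5,166.75),(299.5,186)]])
xd=q[[0,3]].mean(0)-q[[1,2]].mean(0);yaw=np.arctan2(xd[1],xd[0]);yd=np.array([-np.sin(yaw),np.cos(yaw)])
s=np.sign((q[2]-q[1])@yd)
L=[(a,-s*b,40),(-a,-s*b,40),(-a,s*b,40),(a,s*b,40)]
obs=[('scene',l,u) for l,u in zip(L,[(262,159.5),(286.75,140.5),(323.5,166.75),(299.5,186)])]
# side: left corner adj upright
U=[(195.75,260),(253,225.5),(284.5,249),(225,289.25)]
Q=np.array([ray(C['side'],*u,40)[:2] for u in U])
ctr=q.mean(0);R=np.array([[np.cos(yaw),np.sin(yaw)],[-np.sin(yaw),np.cos(yaw)]])
for u,Z in zip(U,Q):
    l=R@(Z-ctr);obs.append(('side',(a*np.sign(l[0]),b*np.sign(l[1]),40),u))
p,P=fit(obs,[*ctr,yaw])
for n,u in(('scene',(290.25,162.5)),('side',(235.5,260.75))):
    X=ray(C[n],*u,28)[:2]-p[:2];c,s_=np.cos(p[2]),np.sin(p[2]);print('socket local',n,c*X[0]+s_*X[1],-s_*X[0]+c*X[1])
# keys: black pixel blobs
for n,(x0,x1,y0,y1) in(('scene',(450,485,235,272)),('side',(382,398,115,140))):
    g=C[n]['image'][y0:y1,x0:x1].max(2)<45;v,u=np.nonzero(g);print(n,u.mean()+x0,v.mean()+y0,len(u),ray(C[n],u.mean()+x0,v.mean()+y0,103))
E
```

```text
[ 500.23118645 -271.76007024]
[ 402.77075952 -244.57339763]
[ 450.59771134 -101.11760538]
[ 541.2612735  -129.94607631]
stand [array([533., 105.]), array([561., 366.]), array([628., 355.]), array([597.,  99.])] [636.37941547 344.36518037] [530.54316888 107.0897514 ]
[ 4.73296761e+02 -1.88357334e+02 -2.94151265e-01] [-0.7 -0.5 -0.5  0.1  0.2 -0.9 -0.6  0.3 -1.3  0.3  1.2 -1.9  0.9 -1.4
 -0.2 -0.1]
socket local scene -3.039657785515795 -12.37636311965702
socket local side -2.0509988161275223 -12.888976597237333
scene 465.51027397260276 249.58219178082192 292 [590.26448    316.47627788 103.        ]
side 389.43772241992883 127.74377224199289 281 [591.50029787 315.85364203 103.        ]
```

>>> move_arm(
  dp=[
    [30,32,10],
    [30,32,10],
    [30,32,10],
    [30,32,10],
    [30,32,10],
    [30,32,10],
    [30,32,10],
    [30,32,10],
    [30,32,10],
    [0,0,0],
  ],
  rotation=[
    [0,0,0.117],
    [0,0,0.117],
    [0,0,0.117],
    [0,0,0.117],
    [0,0,0.117],
    [0,0,0.117],
    [0,0,0.117],
    [0,0,0.117],
    [0,0,0.117],
    [0,0,0.117],
  ],
  hand=[1,1,1,1,1,1,1,1,1,1],
)

```text
clock: 1.35
eef_pos: [427.0, -237.7, 295.8]
eef_rot: [3.141, -0.0, 1.464]
wrist_force: [-0.5, -0.1, -1.3]
finger_gap: 93.9
finger_force: 0.0
```

```bash
cat >> h.py <<'E'
from scipy.spatial.transform import Rotation as Ro
def wrist(n):
    s=manip.read_state();c=camera('wrist');T=np.eye(4);T[:3,:3]=Ro.from_euler('xyz',s['eef_rot']).as_matrix();T[:3,3]=s['eef_pos']
    M=T@np.array(c['mount']);c['R']=M[:3,:3].T;c['t']=-M[:3,:3].T@M[:3,3];save(c,n);import pickle;pickle.dump(c,open(n+'.pkl','wb'))
    print(s['clock'],s['eef_pos'],s['eef_rot'],s['joints'],s['wrist_force'],s['finger_gap']);return c
E
python3 - <<'E'
from h import *
import pickle
c=wrist('w1');print(c['mount'],proj(c,[473,-188,40]))
print(ray(pickle.load(open('scene.pkl','rb')),475,236,0),ray(pickle.load(open('side.pkl','rb')),347,147,0))
E
```

```text
1.35 [ 427.03390286 -237.6882529   295.76446332] [ 3.14109550e+00 -2.99479214e-05  1.46389845e+00] [-5.82998368e-01  1.04992416e-01  1.54610572e+00  2.55303570e-04
  1.49006638e+00 -4.76121022e-01] [-0.51111349 -0.1494609  -1.33365892] 93.91381623653228
[[ 7.56808591e-04 -9.61830366e-01 -2.73645343e-01  7.99149598e+01]
 [ 9.99999566e-01  8.76566467e-04 -3.15371649e-04  2.02642777e-01]
 [ 5.43202360e-04 -2.73644986e-01  9.61830612e-01 -1.78305255e+02]
 [ 0.00000000e+00  0.00000000e+00  0.00000000e+00  1.00000000e+00]] [350.74868813 138.55749922]
[468.15149557 340.20926477   0.        ] [471.52579909 325.86130106   0.        ]
```

View pics/w1.png

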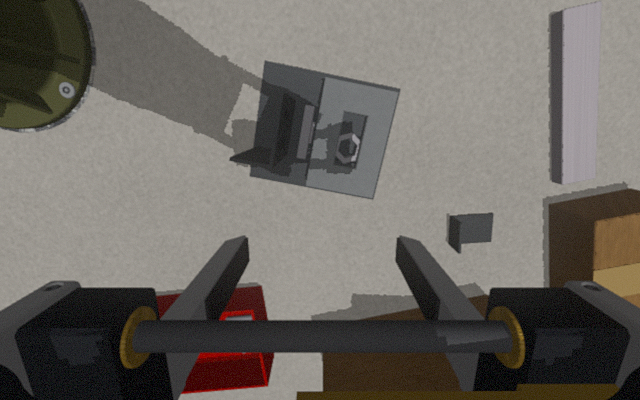

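```bash
python3 - <<'E'
import cv2
a=cv2.imread('pics/w1.png')[65:205,295:405];b=cv2.imread('pics/w1.png')[130:172,330:366]
import numpy as np
x=cv2.resize(a,None,fx=4,fy=4,interpolation=3);y=cv2.resize(b,None,fx=10,fy=10,interpolation=3)
o=np.zeros((560,800,3),'uint8');o[:,:440]=x;o[:420,440:]=y;cv2.imwrite('pics/w1c.png',o)
E
```

```text
(no output)
```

View pics/w1c.png

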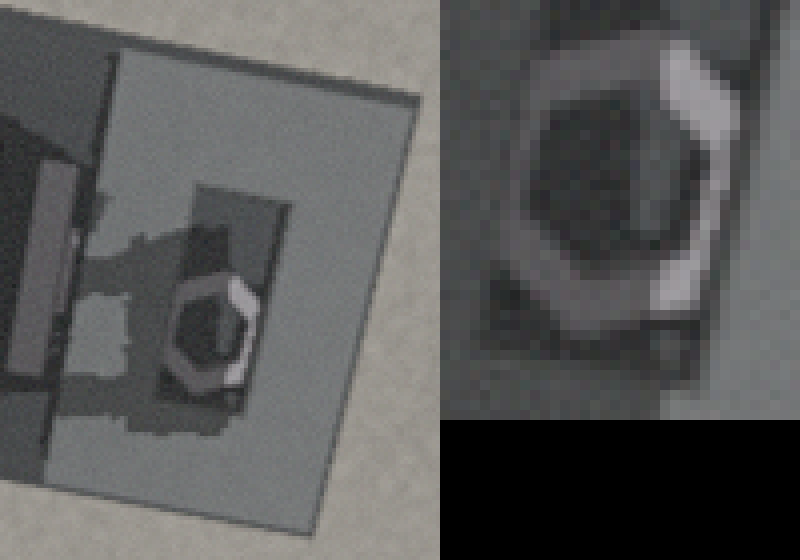

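```bash
python3 - <<'E'
from h import *
import pickle
c=pickle.load(open('w1.pkl','rb'))
q=np.array([ray(c,295+u/4,65+v/4,40)[:2] for u,v in[(118,50),(418,102),(313,537),(43,485)]])
print(q.round(1),q.mean(0));e=[q[1]-q[0],q[2]-q[3]];f=[q[0]-q[3],q[1]-q[2]]
print([np.linalg.norm(x).round(1) for x in e+f],[np.arctan2(x[1],x[0]).round(3) for x in e],[np.arctan2(-x[0],x[1]).round(3) for x in f])
sl=np.array([ray(c,295+u/4,65+v/4,40)[:2] for u,v in[(195,185),(292,205),(242,412),(150,397)]]);print('slot',sl.round(1),sl.mean(0))
for nm,V in(('out',[(540,55),(670,35),(738,125),(695,310),(580,330),(505,215)]),('in',[(645,80),(545,105),(528,215),(585,268),(685,235),(708,150)])):
    h=np.array([ray(c,330+(u-440)/10,130+v/10,28)[:2] for u,v in V]);m=h.mean(0);d=h-m
    a=np.arctan2(d[:,1],d[:,0]);print(nm,m,np.linalg.norm(d,axis=1).round(1),'vertex ang mod60',a%(np.pi/3),np.angle(np.exp(6j*a).mean())/6)
E
```

```text
[[ 444.7 -105.2]
 [ 543.2 -132. ]
 [ 499.1 -279.1]
 [ 402.2 -249. ]] [ 472.26277813 -191.32028799]
[np.float64(102.0), np.float64(101.5), np.float64(149.9), np.float64(153.5)] [np.float64(-0.266), np.float64(-0.301)] [np.float64(-0.288), np.float64(-0.291)]
slot [[ 466.4 -150.6]
 [ 498.9 -160.6]
 [ 476.5 -230. ]
 [ 444.1 -221.1]] [ 471.49047845 -190.58372575]
out [ 469.18348298 -201.708643  ] [21.4 21.4 18.4 22.  22.5 17.6] vertex ang mod60 [1.01833787 0.10932658 0.32971571 0.95536005 0.16821495 0.1880994 ] 0.11333100492073102
in [ 468.46046333 -201.11332593] [14.1 14.5 13.9 13.9 13.3 13.7] vertex ang mod60 [0.14082006 0.17435215 0.3104269  0.10958368 0.24975007 0.16636193] 0.19067293888645975
```

>>> move_arm(
  dp=[
    [16,50,-5],
    [16,50,-5],
    [16,50,-5],
    [16,50,-5],
    [16,50,-5],
    [16,50,-5],
    [16,50,-5],
    [16,50,-5],
    [18,50,-5],
    [18,50,-5],
  ],
  rotation=[
    [0,0,0],
    [0,0,0],
    [0,0,0],
    [0,0,0],
    [0,0,0],
    [0,0,0],
    [0,0,0],
    [0,0,0],
    [0,0,0],
    [0,0,0],
  ],
  hand=[1,1,1,1,1,1,1,1,1,1],
)

```text
clock: 2.65
eef_pos: [590.0, 261.7, 244.9]
eef_rot: [-3.141, 0.0, 1.454]
wrist_force: [0.6, -1.0, 0.2]
finger_gap: 93.7
finger_force: 0.0
```

>>> move_arm(
  dp=[
    [0,0,0],
  ],
  rotation=[
    [0,0,0],
  ],
  hand=[1],
)

```text
clock: 2.78
eef_pos: [589.5, 262.8, 243.2]
eef_rot: [-3.139, 0.001, 1.458]
wrist_force: [0.6, -0.8, -0.4]
finger_gap: 93.8
finger_force: 0.0
```

```bash
python3 - <<'E'
from h import *
c=wrist('w2');u=proj(c,[591,316,126]);print(u)
print(proj(c,[591,316,40]))
a=cv2.imread('pics/w2.png');x,y=np.clip(u.astype(int)-[80,60],0,[480,280])
print(x,y);cv2.imwrite('pics/w2c.png',cv2.resize(a[y:y+120,x:x+160],(800,600),interpolation=3))
E
```

```text
2.775 [589.45339285 262.78664615 243.19618271] [-3.13885383e+00  1.13686575e-03  1.45756983e+00] [3.62523668e-01 4.98804627e-01 1.15956754e+00 2.44657418e-04
 1.48617586e+00 4.75730681e-01] [ 0.63698642 -0.79514133 -0.44303356] 93.78410391098095
[317.57562575 148.42657159]
[318.77372819 141.95370345]
237 88
```

View pics/w2c.png

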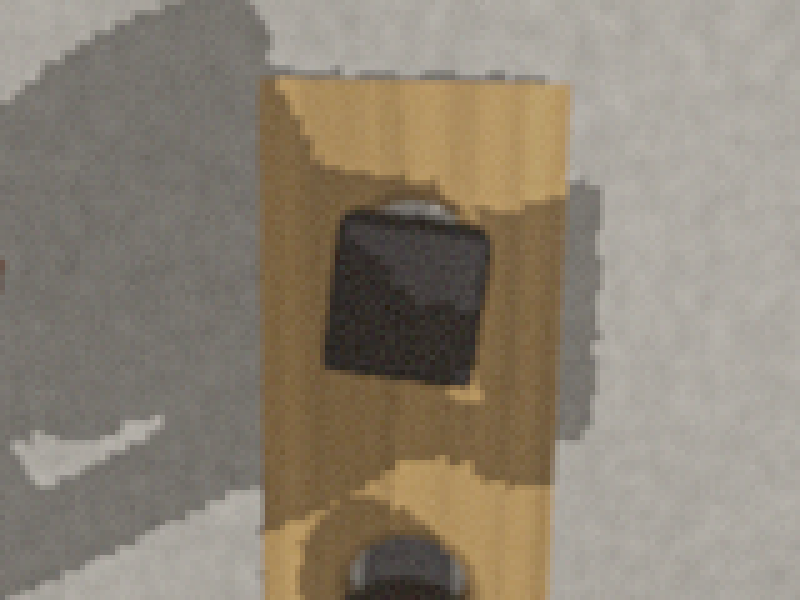

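```bash
python3 - <<'E'
from h import *
import pickle
c=pickle.load(open('w2.pkl','rb'))
g=lambda L,z:np.array([ray(c,237+u/5,88+v/5,z)[:2] for u,v in L])
q=g([(340,225),(489,238),(470,383),(324,368)],126);print(q.round(1),q.mean(0))
for i in range(4):
    d=q[(i+1)%4]-q[i];print(np.linalg.norm(d),(np.arctan2(d[1],d[0])+np.pi/4)%(np.pi/2)-np.pi/4)
s=g([(570,85),(553,485),(262,78),(262,500)],40);print(s.round(1),[np.arctan2(-(a-b)[0],(a-b)[1]) for a,b in((s[0],s[1]),(s[2],s[3]))])
E
```

```text
[[580.8 331.7]
 [608.7 326.1]
 [602.2 299.1]
 [574.3 305.2]] [591.49193966 315.50479087]
28.381781702383066 -0.197147680937778
27.79232179258461 -0.23454837023846986
28.573905773659757 -0.21443451088733312
27.306542310766375 -0.2420994639345757
[[634.2 354.7]
 [621.5 258.1]
 [561.3 364.5]
 [546.7 262.5]] [np.float64(-0.13091460350945558), np.float64(-0.1419814045085496)]
```

>>> move_arm(
  dp=[
    [1,26,-15],
    [1,27,-15],
    [0,0,-30],
    [0,0,-30],
    [0,0,-30],
    [0,0,-25],
    [0,0,-10],
    [0,0,0],
  ],
  rotation=[
    [0,0,-0.054],
    [0,0,-0.054],
    [0,0,0],
    [0,0,0],
    [0,0,0],
    [0,0,0],
    [0,0,0],
    [0,0,0],
  ],
  hand=[1,1,1,1,1,1,1,1],
)

```text
clock: 3.82
eef_pos: [591.7, 312.7, 90.7]
eef_rot: [-3.141, 0.0, 1.347]
wrist_force: [-0.8, -0.8, 0.5]
finger_gap: 94.1
finger_force: 0.0
```

>>> move_arm(
  dp=[
    [0,0,0],
    [0,0,0],
    [0,0,0],
    [0,0,0],
    [0,0,0],
    [0,0,0],
  ],
  rotation=[
    [0,0,0],
    [0,0,0],
    [0,0,0],
    [0,0,0],
    [0,0,0],
    [0,0,0],
  ],
  hand=[0.25,0.25,0.25,0.25,0.25,0.25],
  newtons=40,
)

```text
clock: 4.58
eef_pos: [591.6, 313.5, 90.4]
eef_rot: [-3.142, 0.0, 1.349]
wrist_force: [-0.2, -0.3, 0.3]
finger_gap: 37.3
finger_force: 0.0
```

>>> move_arm(
  dp=[
    [0,2,0],
    [0,0,0],
    [0,0,0],
    [0,0,0],
    [0,0,0],
    [0,0,0],
  ],
  rotation=[
    [0,0,0],
    [0,0,0],
    [0,0,0],
    [0,0,0],
    [0,0,0],
    [0,0,0],
  ],
  hand=[0.25,0,0,0,0,0],
  newtons=40,
)

```text
clock: 5.32
eef_pos: [591.6, 315.4, 90.4]
eef_rot: [-3.142, 0.0, 1.349]
wrist_force: [0.8, -0.1, -0.2]
finger_gap: 29.8
finger_force: 39.7
```

>>> move_arm(
  dp=[
    [0,0,20],
    [0,0,50],
    [0,0,50],
    [0,0,35],
    [-5,-20,0],
    [-12,-50,0],
    [-12,-50,0],
    [-12,-50,0],
    [-12,-50,0],
    [-12,-50,0],
  ],
  rotation=[
    [0,0,0],
    [0,0,0],
    [0,0,0],
    [0,0,0],
    [0,0,0.15],
    [0,0,0.15],
    [0,0,0.15],
    [0,0,0.15],
    [0,0,0.15],
    [0,0,0.15],
  ],
  hand=[0,0,0,0,0,0,0,0,0,0],
)

```text
clock: 6.58
eef_pos: [526.0, 44.1, 246.9]
eef_rot: [3.14, 0.001, 2.254]
wrist_force: [1.1, 0.4, -2.1]
finger_gap: 30.0
finger_force: 39.7
```

>>> move_arm(
  dp=[
    [-12,-50,0],
    [-12,-50,0],
    [-12,-50,0],
    [-12,-50,0],
    [-12,-47,-20],
    [0,0,-20],
    [0,0,-20],
    [0,0,0],
  ],
  rotation=[
    [0,0,0.15],
    [0,0,0.15],
    [0,0,0.15],
    [0,0,0.15],
    [0,0,0.15],
    [0,0,0.15],
    [0,0,0.15],
    [0,0,0],
  ],
  hand=[0,0,0,0,0,0,0,0],
)

```text
clock: 7.58
eef_pos: [466.2, -201.3, 185.5]
eef_rot: [3.141, -0.001, -2.985]
wrist_force: [-0.3, -0.6, -1.1]
finger_gap: 30.0
finger_force: 39.7
```

```bash
python3 - <<'E'
from h import *
s=manip.read_state();print(s)
c=camera('scene');save(c,'s2');c2=camera('side');save(c2,'s3')
f=lambda n,x,y:cv2.resize(cv2.imread('pics/'+n+'.png')[y:y+150,x:x+100],(400,600),interpolation=3)
cv2.imwrite('pics/s23.png',np.hstack([f('s2',250,60),f('s3',185,140)]))
E
```

```text
{'clock': 7.575, 'joints': array([-4.79865639e-01,  2.24658111e-01,  1.66377860e+00,  1.29565875e-04,
        1.25444935e+00, -2.20686002e+00]), 'qd': array([ 0.0033437 , -0.01951556, -0.03455105, -0.00087695,  0.01855727,
        0.08513396]), 'effort': array([ -0.33036053, -47.50555158, -33.81737351,  -0.06742825,
        -0.42979793,  -1.69710729]), 'eef_pos': array([ 466.19761874, -201.33032369,  185.48542236]), 'eef_rot': array([ 3.14072531e+00, -9.67353372e-04, -2.98543457e+00]), 'wrist_force': array([-0.32043038, -0.58687624, -1.10399912]), 'moment': array([ 0.05336987, -0.12661084, -0.0286479 ]), 'finger_force': 39.72198843955994, 'finger_gap': 29.99232833291513}
```

View pics/s23.png

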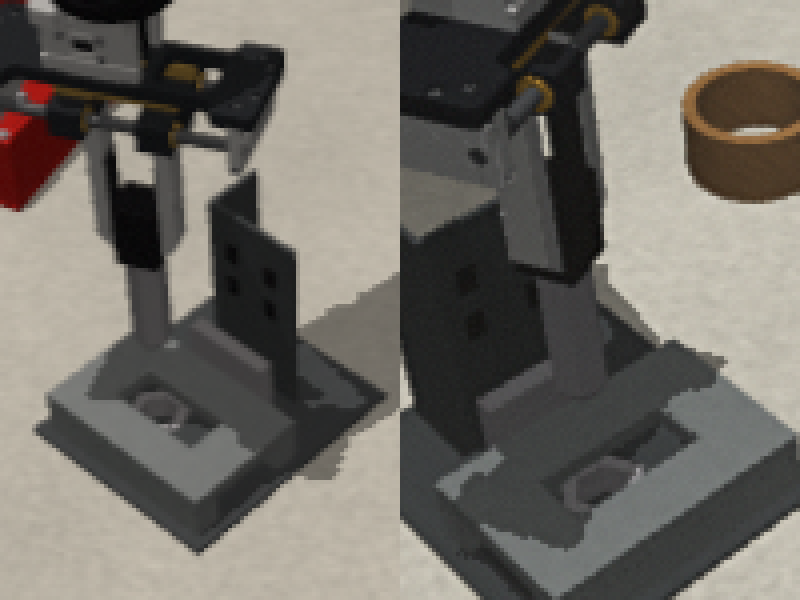

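>>> move_arm(
  dp=[
    [2.5,0,-20],
    [0,0,-25],
    [0,0,-10],
    [0,0,0],
  ],
  rotation=[
    [0,0,0.01],
    [0,0,0],
    [0,0,0],
    [0,0,0],
  ],
  hand=[0,0,0,0],
)

```text
clock: 8.18
eef_pos: [469.3, -201.5, 131.0]
eef_rot: [-3.141, 0.0, -2.975]
wrist_force: [-0.4, -0.1, -2.2]
finger_gap: 30.0
finger_force: 39.7
```

>>> move_arm(
  dp=[
    [0,0,-5],
    [0,0,-5],
    [0,0,-3],
    [0,0,0],
  ],
  rotation=[
    [0,0,0],
    [0,0,0],
    [0,0,0],
    [0,0,0],
  ],
  hand=[0,0,0,0],
)

```text
clock: 8.68
eef_pos: [469.0, -201.5, 117.3]
eef_rot: [3.141, -0.0, -2.974]
wrist_force: [0.4, -1.0, -2.4]
finger_gap: 29.7
finger_force: 39.7
```

>>> move_arm(
  dp=[
    [0,0,-3],
    [0,0,-3],
    [0,0,-2],
    [0,0,-2],
    [0,0,0],
  ],
  rotation=[
    [0,0,0],
    [0,0,0],
    [0,0,0],
    [0,0,0],
    [0,0,0],
  ],
  hand=[0,0,0,0,0],
)

```text
clock: 9.3
eef_pos: [469.0, -201.5, 107.3]
eef_rot: [3.141, -0.0, -2.974]
wrist_force: [0.8, 0.0, -2.3]
finger_gap: 29.6
finger_force: 39.7
```

>>> move_arm(
  dp=[
    [0,0,-3],
    [0,0,-2],
    [0,0,-2],
    [0,0,-1],
    [0,0,0],
  ],
  rotation=[
    [0,0,0],
    [0,0,0],
    [0,0,0],
    [0,0,0],
    [0,0,0],
  ],
  hand=[0,0,0,0,0],
)

```text
clock: 9.93
eef_pos: [469.1, -201.5, 99.4]
eef_rot: [3.142, -0.0, -2.974]
wrist_force: [0.4, -0.2, -2.6]
finger_gap: 29.5
finger_force: 39.7
```

>>> move_arm(
  dp=[
    [0,0,0],
    [0,0,0],
    [0,0,0],
    [0,0,0],
    [0,0,0],
    [0,0,0],
    [0,0,0],
    [0,0,0],
    [0,0,0],
    [0,0,0],
  ],
  rotation=[
    [0,0,-0.12],
    [0,0,-0.12],
    [0,0,-0.12],
    [0,0,-0.12],
    [0,0,-0.12],
    [0,0,-0.12],
    [0,0,-0.12],
    [0,0,-0.12],
    [0,0,-0.12],
    [0,0,-0.12],
  ],
  hand=[0,0,0,0,0,0,0,0,0,0],
)

```text
clock: 11.18
eef_pos: [469.1, -201.8, 99.5]
eef_rot: [-3.141, 0.001, 2.105]
wrist_force: [-1.3, -2.7, -3.0]
finger_gap: 30.1
finger_force: 39.7
```

```bash
python3 -c "
from h import *
s=manip.read_state();print(s['moment'],s['joints'],s['eef_rot'],s['wrist_force'])"
```

```text
[-0.59075302  0.09446552  0.17489244] [-4.77737843e-01  3.29935647e-01  1.74604277e+00 -7.11994674e-04
  1.06529738e+00 -1.01168905e+00] [-3.14123248e+00  5.99002709e-04  2.10509232e+00] [-1.31434574 -2.67417895 -2.98275027]
```

>>> move_arm(
  dp=[
    [0,0,0],
    [0,0,0],
    [0,0,0],
    [0,0,0],
    [0,0,0],
    [0,0,0],
    [0,0,0],
    [0,0,0],
    [0,0,0],
    [0,0,0],
  ],
  rotation=[
    [0,0,-0.12],
    [0,0,-0.12],
    [0,0,-0.12],
    [0,0,-0.12],
    [0,0,-0.12],
    [0,0,-0.12],
    [0,0,-0.12],
    [0,0,-0.12],
    [0,0,-0.12],
    [0,0,-0.12],
  ],
  hand=[0,0,0,0,0,0,0,0,0,0],
)

```text
clock: 12.42
eef_pos: [468.4, -201.9, 99.5]
eef_rot: [-3.141, 0.002, 0.905]
wrist_force: [-5.7, -2.4, -0.3]
finger_gap: 30.0
finger_force: 39.7
```

>>> move_arm(
  dp=[
    [0,0,0],
    [0,0,0],
    [0,0,0],
    [0,0,0],
    [0,0,0],
    [0,0,0],
    [0,0,0],
    [0,0,0],
    [0,0,0],
    [0,0,0],
  ],
  rotation=[
    [0,0,-0.12],
    [0,0,-0.12],
    [0,0,-0.12],
    [0,0,-0.12],
    [0,0,-0.12],
    [0,0,-0.12],
    [0,0,-0.12],
    [0,0,-0.12],
    [0,0,-0.12],
    [0,0,-0.12],
  ],
  hand=[0,0,0,0,0,0,0,0,0,0],
)

```text
clock: 13.68
eef_pos: [468.1, -201.4, 99.4]
eef_rot: [3.141, 0.002, -0.295]
wrist_force: [-6.8, 0.8, 2.5]
finger_gap: 29.9
finger_force: 40.0
```

```bash
python3 -c "
from h import *
s=manip.read_state();print(s['moment'],s['joints'],s['eef_rot'],s['wrist_force'])"
```

```text
[0.2111688  1.79727894 0.1229447 ] [-4.77824081e-01  3.29499715e-01  1.74682861e+00 -9.00505420e-04
  1.06765990e+00  1.38828659e+00] [ 3.14125269e+00  2.49894965e-03 -2.94879617e-01] [-6.83388932  0.83798055  2.46147517]
```

Not at the stop yet, so I'll go slowly now.

>>> move_arm(
  dp=[
    [1,0,0],
    [0,0,0],
    [0,0,0],
    [0,0,0],
    [0,0,0],
  ],
  rotation=[
    [0,0,-0.06],
    [0,0,-0.06],
    [0,0,-0.06],
    [0,0,-0.06],
    [0,0,-0.06],
  ],
  hand=[0,0,0,0,0],
)

```text
clock: 14.3
eef_pos: [469.0, -201.5, 99.4]
eef_rot: [3.14, 0.002, -0.593]
wrist_force: [-7.9, -1.8, 3.3]
finger_gap: 29.8
finger_force: 40.0
```

```bash
python3 -c "
from h import *
s=manip.read_state();print(s['moment'],s['joints'],s['eef_rot'],s['wrist_force'])"
```

```text
[-0.03217996  2.11711313  0.12068844] [-4.77018960e-01  3.31394521e-01  1.74432617e+00 -1.25881218e-03
  1.06851289e+00  1.68724141e+00] [ 3.14019152e+00  2.49537556e-03 -5.92858306e-01] [-7.92371196 -1.76874309  3.25654733]
```

>>> move_arm(
  dp=[
    [0,0,0],
    [0,0,0],
    [0,0,0],
    [0,0,0],
  ],
  rotation=[
    [0,0,-0.05],
    [0,0,-0.05],
    [0,0,-0.05],
    [0,0,0],
  ],
  hand=[0,0,0,0],
)

```text
clock: 14.8
eef_pos: [469.0, -201.6, 99.4]
eef_rot: [3.14, 0.002, -0.742]
wrist_force: [-8.5, -0.9, 1.4]
finger_gap: 29.6
finger_force: 40.0
```

```bash
python3 -c "
from h import *
s=manip.read_state();print(s['moment'],s['joints'],s['eef_rot'],s['wrist_force'])"
```

```text
[-0.02354356  2.09355808  0.03166013] [-4.77069591e-01  3.31366422e-01  1.74432280e+00 -1.27065452e-03
  1.06857928e+00  1.83606524e+00] [ 3.13981782e+00  2.29102166e-03 -7.41727394e-01] [-8.45629819 -0.92208824  1.40409082]
```

>>> move_arm(
  dp=[
    [0,0,0],
    [0,0,0],
    [0,0,0],
  ],
  rotation=[
    [0,0,-0.06],
    [0,0,-0.06],
    [0,0,-0.06],
  ],
  hand=[0,0,0],
)

```text
clock: 15.18
eef_pos: [469.0, -201.6, 99.3]
eef_rot: [3.139, 0.002, -0.922]
wrist_force: [-7.1, -0.8, 1.7]
finger_gap: 30.1
finger_force: 40.3
```

```bash
python3 -c "
from h import *
s=manip.read_state();print(s['moment'],s['joints'],s['eef_rot'],s['wrist_force'])"
```

```text
[-0.17587546  1.92885326  0.97199996] [-4.76922103e-01  3.31526189e-01  1.74440119e+00 -1.70089906e-03
  1.06835694e+00  2.01647544e+00] [ 3.13908901e+00  1.78765042e-03 -9.21782358e-01] [-7.09116717 -0.82208172  1.74257953]
```

>>> move_arm(
  dp=[
    [0,0,0],
    [0,0,0],
  ],
  rotation=[
    [0,0,-0.04],
    [0,0,0],
  ],
  hand=[0,0],
)

```text
clock: 15.42
eef_pos: [468.9, -201.5, 99.3]
eef_rot: [3.139, 0.002, -0.96]
wrist_force: [-6.7, -0.8, 1.6]
finger_gap: 30.2
finger_force: 40.5
```

```bash
python3 -c "
from h import *
s=manip.read_state();print(s['moment'],s['joints'],s['eef_rot'],s['wrist_force'])"
```

```text
[-0.08547399  1.9644071   0.98285742] [-4.76821758e-01  3.31519460e-01  1.74449332e+00 -1.74027794e-03
  1.06837729e+00  2.05492862e+00] [ 3.13894247e+00  1.76769088e-03 -9.60116235e-01] [-6.7107398  -0.77872311  1.59608485]
```

>>> move_arm(
  dp=[
    [-1,0,0],
    [-1,0,0],
    [0,0,0],
    [0,0,5],
    [0,0,10],
    [0,0,15],
    [0,0,0],
  ],
  rotation=[
    [0,0,0.1],
    [0,0,0.1],
    [0,0,0],
    [0,0,0],
    [0,0,0],
    [0,0,0],
    [0,0,0],
  ],
  hand=[0,0,0,0,0,0,0],
)

```text
clock: 16.3
eef_pos: [469.0, -202.2, 131.6]
eef_rot: [-3.141, -0.004, -0.762]
wrist_force: [-0.7, -0.1, -2.7]
finger_gap: 29.8
finger_force: 40.0
```

```bash
python3 -c "
from h import *
s=manip.read_state();print(s['moment'],s['eef_rot'],s['wrist_force'],s['eef_pos'])"
```

```text
[ 0.16376253 -0.02242734  0.01984067] [-3.14077445 -0.00382761 -0.76215089] [-0.68837127 -0.11999169 -2.72144062] [ 468.9864321  -202.15333921  131.5565344 ]
```

>>> move_arm(
  dp=[
    [0,0,30],
    [0,0,45],
    [0,0,40],
    [5,20,0],
    [12,50,0],
    [12,50,0],
    [12,50,0],
    [12,50,0],
    [12,50,0],
    [12,50,0],
  ],
  rotation=[
    [0,0,0.16],
    [0,0,0.16],
    [0,0,0.16],
    [0,0,0.16],
    [0,0,0.16],
    [0,0,0.16],
    [0,0,0.16],
    [0,0,0.16],
    [0,0,0.16],
    [0,0,0.16],
  ],
  hand=[0,0,0,0,0,0,0,0,0,0],
)

```text
clock: 17.55
eef_pos: [545.4, 120.1, 245.0]
eef_rot: [3.141, -0.001, 0.843]
wrist_force: [0.7, -0.6, -2.5]
finger_gap: 29.7
finger_force: 40.0
```

>>> move_arm(
  dp=[
    [12,50,0],
    [12,50,0],
    [12,50,0],
    [9,48,0],
    [0,0,-30],
    [0,0,-30],
    [0,0,-20],
    [0,0,0],
  ],
  rotation=[
    [0,0,0.16],
    [0,0,0.16],
    [0,0,0.16],
    [0,0,0.03],
    [0,0,0],
    [0,0,0],
    [0,0,0],
    [0,0,0],
  ],
  hand=[0,0,0,0,0,0,0,0],
)

```text
clock: 18.55
eef_pos: [589.6, 316.1, 163.2]
eef_rot: [-3.14, 0.002, 1.348]
wrist_force: [0.3, -0.2, -3.0]
finger_gap: 29.8
finger_force: 40.0
```

```bash
python3 - <<'E'
from h import *
s=manip.read_state();print(s['clock'],s['eef_pos'],s['eef_rot'],s['wrist_force'])
p=s['eef_pos'];cs=[]
for n,g in(('scene','s4'),('side','s5')):
    c=camera(n);save(c,g)
    t=proj(c,[591.5,315.2,40]);k=proj(c,[p[0],p[1],p[2]-90.4]);k2=proj(c,[p[0],p[1],p[2]]);print(n,'hole',t,'tip exp',k,'grip',k2)
    x,y=(t-[50,95]).astype(int);im=cv2.imread('pics/'+g+'.png')[y:y+150,x:x+100];im=cv2.resize(im,(400,600),interpolation=3)
    for q,col in((t,(0,255,0)),(k,(0,0,255))): cv2.circle(im,tuple(int(v) for v in (q-[x,y])*4),3,col,1)
    cs.append(im)
cv2.imwrite('pics/s45.png',np.hstack(cs))
E
```

```text
18.55 [589.64978916 316.12679255 163.21309575] [-3.13981481e+00  1.61345935e-03  1.34822262e+00] [ 0.34185837 -0.18135502 -3.03196599]
scene hole [457.57372334 263.39560319] tip exp [461.84275369 256.00772954] grip [473.14951449 234.82835583]
side hole [386.56050941 148.25208449] tip exp [387.45665657 137.46420323] grip [391.64183016 106.62456533]
```

View pics/s45.png

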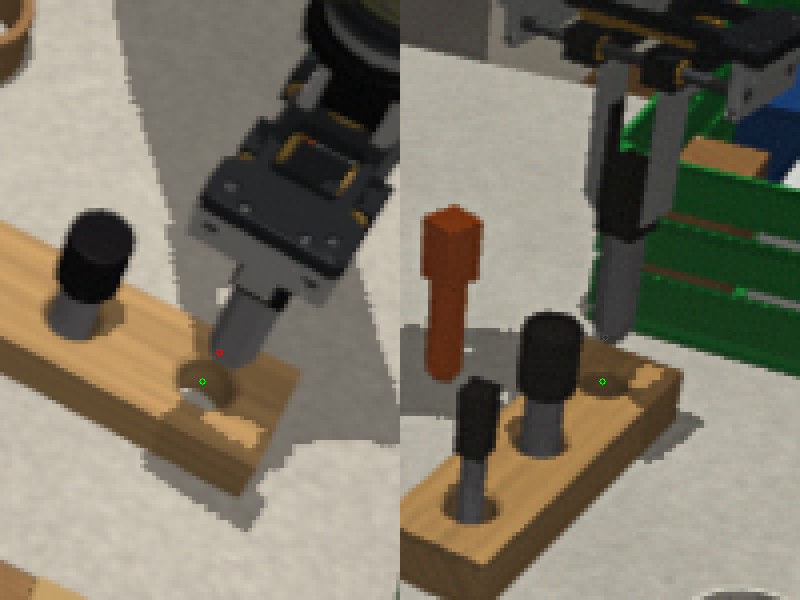

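```bash
python3 - <<'E'
from h import *
import pickle
C={n:pickle.load(open(n+'.pkl','rb')) for n in('scene','side')}
for z in(73,):
  print(ray(C['scene'],461.8+2.2,256+.8,z),ray(C['side'],387.5+1.7,137.5,z))
print(ray(C['scene'],457.6+.8,263.4+.4,40),ray(C['side'],386.56+.5,148.25-.5,40))
E
```

```text
[589.71590438 321.0701271   73.        ] [593.85848588 317.92482555  73.        ]
[591.72780524 317.2221426   40.        ] [591.79849662 318.17769247  40.        ]
```

>>> move_arm(
  dp=[
    [0,-3,-15],
    [0,0,-15],
    [0,0,-10],
    [0,0,-5],
    [0,0,0],
  ],
  rotation=[
    [0,0,0],
    [0,0,0],
    [0,0,0],
    [0,0,0],
    [0,0,0],
  ],
  hand=[0,0,0,0,0],
)

```text
clock: 19.27
eef_pos: [590.0, 313.5, 119.2]
eef_rot: [-3.141, 0.0, 1.349]
wrist_force: [-0.9, 0.4, -3.5]
finger_gap: 30.3
finger_force: 40.0
```

```bash
python3 -c "
from h import *
s=manip.read_state();print(s['moment'],s['eef_rot'],s['wrist_force'],s['eef_pos'])"
```

```text
[-0.00169618 -0.04635821 -0.0078031 ] [-3.14125390e+00  1.95589327e-04  1.34883445e+00] [-0.93792208  0.35444164 -3.47183409] [590.01657123 313.50840855 119.16028039]
```

>>> move_arm(
  dp=[
    [0,0,-8],
    [0,0,-8],
    [0,0,-6],
    [0,0,-3],
    [0,0,0],
  ],
  rotation=[
    [0,0,0],
    [0,0,0],
    [0,0,0],
    [0,0,0],
    [0,0,0],
  ],
  hand=[0,0,0,0,0],
)

```text
clock: 19.9
eef_pos: [590.0, 313.5, 94.2]
eef_rot: [-3.141, 0.0, 1.349]
wrist_force: [-0.0, 0.4, -1.8]
finger_gap: 29.7
finger_force: 40.0
```

```bash
python3 -c "
from h import *
s=manip.read_state();print(s['moment'],s['eef_rot'],s['wrist_force'],s['eef_pos'])"
```

```text
[-0.05747556 -0.03286828  0.02255507] [-3.14132837e+00  1.89012722e-04  1.34884627e+00] [-0.01994585  0.40750719 -1.82637972] [590.00644237 313.46294296  94.23129405]
```

>>> move_arm(
  dp=[
    [0,0,-1.5],
    [0,0,-1.5],
    [0,0,-0.5],
    [0,0,0],
  ],
  rotation=[
    [0,0,0],
    [0,0,0],
    [0,0,0],
    [0,0,0],
  ],
  hand=[0,0,0,0],
)

```text
clock: 20.4
eef_pos: [590.2, 313.5, 91.5]
eef_rot: [3.141, -0.0, 1.349]
wrist_force: [-2.2, -0.9, 3.0]
finger_gap: 29.7
finger_force: 40.0
```

>>> move_arm(
  dp=[
    [0,0,0],
    [0,0,0],
    [0,0,0],
    [0,0,0],
    [0,0,0],
    [0,0,0],
    [0,0,0],
    [0,0,0],
  ],
  rotation=[
    [0,0,0],
    [0,0,0],
    [0,0,0],
    [0,0,0],
    [0,0,0],
    [0,0,0],
    [0,0,0],
    [0,0,0],
  ],
  hand=[0,0,0.33,0.36,0.45,0.6,0.8,0.8],
  newtons=5,
)

```text
clock: 21.4
eef_pos: [590.1, 313.5, 90.9]
eef_rot: [-3.142, 0.0, 1.349]
wrist_force: [-0.1, -0.0, -0.5]
finger_gap: 68.3
finger_force: 0.0
```

>>> move_arm(
  dp=[
    [0,0,0],
    [0,0,10],
    [0,0,20],
    [0,0,30],
    [0,0,40],
    [0,0,40],
    [-5,-60,0],
    [-5,-60,0],
    [-5,-60,20],
    [0,0,0],
  ],
  rotation=[
    [0,0,0],
    [0,0,0],
    [0,0,0],
    [0,0,0],
    [0,0,0],
    [0,0,0],
    [0,0,0],
    [0,0,0],
    [0,0,0],
    [0,0,0],
  ],
  hand=[0.8,0.8,0.8,0.8,0.8,0.8,0.8,0.8,0.8,0.8],
)

```text
clock: 22.65
eef_pos: [575.7, 131.2, 254.3]
eef_rot: [3.137, -0.001, 1.345]
wrist_force: [-0.6, 0.7, -0.0]
finger_gap: 75.1
finger_force: 0.0
```

```bash
python3 - <<'E'
from h import *
cs=[]
for n,g in(('scene','s6'),('side','s7')):
    c=camera(n);save(c,g);im=cv2.imread('pics/'+g+'.png')
    x,y=(proj(c,[588,290,60])-[50,37]).astype(int);a=cv2.resize(im[y:y+75,x:x+100],(400,300),interpolation=3)
    x,y=(proj(c,[469,-201,40])-[50,37]).astype(int);b=cv2.resize(im[y:y+75,x:x+100],(400,300),interpolation=3)
    cs.append(np.vstack([a,b]))
cv2.imwrite('pics/s67.png',np.hstack(cs))
E
```

```text
(no output)
```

View pics/s67.png

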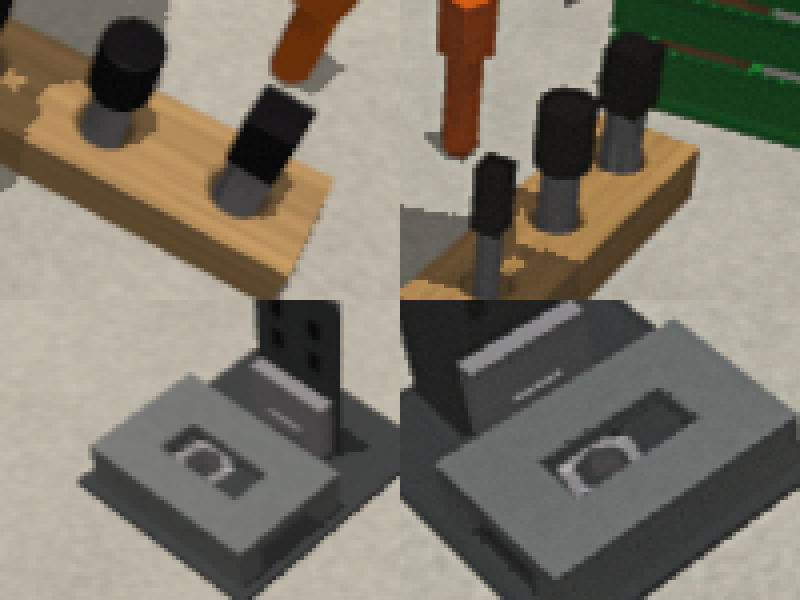

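The jaw is closed against the upright, and the key stands upright in its hole at the end of the stand. The other keys are where they were.

```bash
python3 -c "
from cell import manip
print(manip.sign_off())"
```

```text
the job is handed in; nothing more can be done
None
```

I tightened the clamp screw to its stop in one grip without regrasping, stood the hex key back upright in its hole, released it and handed the job in; sign-off gave no verdict.

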